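# Dock the sample frame in the reader's corner pocket

## Robot

A 6-joint arm with a two-finger parallel gripper is mounted at the origin on the work surface. World frame = base frame: x ahead of the robot, y to its left, z up, the work surface at z = 0. Lengths are in mm, angles in rad, forces in N, time in s.
With the tool pointing down it reaches from about 400 to 825 mm from the base axis. Payload 7 kg.
Tool frame: the origin (TCP) lies on the centre line of the jaws, within the pads' length; the fingertips stand 19 mm ahead of it and the grasp point (between the pads) is the TCP; z points along the fingers, y is the line along which they close (so a half turn about z gives the same grasp; the last joint's range is limited). The gripper opens to 85 mm and grips with 20 to 120 N. Pads are 22 mm wide; open, the fingers measure 114 mm over their backs; the gripper's body (76 mm by 85 mm) begins 54 mm behind the grasp point. The pads swing forward as they close: fully open they stand 13 mm farther back than shut.
Start: joints at [0.288, 0.359, 0.012, 0, -1.224, -0.288], TCP at [674.978, -0.019, 227.602] pointing down, gripper open.
Joint ranges: [-3.07, 3.07], [-1.43, 2.12], [-1.02, 1.25], [-3.03, 1.67], [-3.05, -0], [-3.03, 3.03]. Speed limits (rad/s): [2.39, 2.39, 3.01, 3.14, 3.14, 3.14].

## Interface

Orientations are given as a unit quaternion [x, y, z, w].
In Python, from plant import robot, gripper_open, close_gripper, get_obs, eyes gives the robot as it stands. Calls block until the motion is done:
- robot.move_pose(position, orientation): joint-space move of the TCP to a pose.
- robot.move_linear(position, rotation=None, feed=150, until_force=None): straight line of the TCP; rotation=None keeps the orientation; feed is the mean speed in mm/s. With until_force (N) it stops when the force on the tool has changed by that much, and returns True; else False.
- robot.move_joints(angles): joint-space move.
- gripper_open() and close_gripper(): open the fingers fully, or close them until they stop; the grip force is fixed at half the most.
- robot.pause(seconds).
- robot.solve_ik(position, orientation): joint angles nearest the present ones, or None.
- get_obs(): the state.
- eyes.read_camera(name): name is "scene" or "side" or "wrist"; returns the picture (480x640x3 uint8, blue, green, red); there is no depth.
- eyes.camera_model(name): a dict with "intrinsics" (3x3 intrinsics, pixels), "R" (3x3) and "t" (3): a world point X has camera coordinates R X + t; the wrist camera has in their place "T_tool_cam" (4x4, takes a point from camera to tool coordinates, whose origin is the TCP and whose axes are the flange's). Camera axes: x right, y down, z forward; pixel columns grow to the right and rows downward; lengths in mm; the calibration is good to about 2 mm. The wrist camera is an equidistant fisheye: a pixel r from the principal point sees the ray r / f radians off the axis. A picture is of the moment at which its call begins: read the wrist's pose just before it. camera_model takes no time and is no camera call.
A pose or a line that the arm cannot do raises robot.IKError and nothing moves.
- robot.close_job(): hands the job in; it is judged then, once.
Trained networks look in the newest picture that a camera, given by its name, has taken for a name from the list of things; names that differ only in an ending like _2 or _b are one class to them, and where a whole thing is asked for, a point or a joint stands for the part that bears it (a point fixed in the world has none). Each returns a list of dicts, best first, with "p" (0 to 1); they miss things now and then, are a little off and sometimes report something else, mostly with a low value. They report only what shows in the picture. A call takes as long as a camera call. They do not tell look-alikes from the thing itself.
- eyes.search_frame(query, camera): "position" ([x, y, z] in mm, in world coordinates, good to about 4 mm: the middle of the surface that is visible of it).
The state is a dict: "t": time; "joint_pos": joint angles; "dq": joint speeds; "effort": joint torques, N m; "tool_pos": TCP position; "ee_rot": TCP orientation; "wrist_force": force on the tool from outside, world axes, zero at the start; "torque": the same for the moment, N m; "gripper_width": opening from 0.0 (shut) to 1.0 (fully open); "grasp_force": force on a finger pad.
Only numpy, scipy, OpenCV 4.12 (cv2) and the standard library are available. Lean on these libraries where they do the work, as an engineer would, in place of code of your own. Each camera call takes 0.05 s, during which the arm holds its last target. There are 200 camera calls.

## Task

Pushing only with the fingertips, bring the loose square sample frame flat against the long rail of the loading stage first, and only then slide it along, keeping it against the rail, until it is fully home in the open corner pocket with the dark reading window in its floor, touching both the rail and the end stop. The frame must stay flat on the stage: do not tip it or pick it up. Leave the small jar, the stopper, the bottle and the beaker alone, and finish with the hand clear.

Things in the scene. Friction and masses are not known exactly. Their poses are not given: they have to be found in the camera images.
- frame: Loose white plastic sample frame, 70 x 70 mm outside, 14 mm thick, with a 46 x 46 mm square opening right through its middle (walls 12 mm wide), 70 to 140 g. Lies flat near mid-length of the stage, its centre 110 to 145 mm short of the rail face, turned up to 0.5 rad. Shut fingertips fit into the opening and can push its walls from inside. Origin: centre of underside; x, y along its sides, z up.
- stage: Fixed dark grey metal loading stage on the bench, 240 mm (its x) x 420 mm (its y) x 12 mm; origin: centre of its underside, z up, top at z = 12 mm. A steel rail runs along its y on the far (+x) side, with a corner pocket at each end, closed by an end stop 16 mm high whose face is at y = +175 or -175 mm. The way between the pockets is free.
- rail (a point): Foot of the rail's working face at mid-length: stage (90, 0, 12) mm. The rail is straight along the stage's y, 370 mm long, 16 mm high above the plate, its face looking to the stage's -x. A frame lying against it has its centre 35 mm from the face. Axes as the stage's.
- reader: Reading window: flat dark glass disc in a steel ring, 38 mm across, flush in the floor of the open pocket. Origin at the stage's top: the place of the frame's origin when fully home, stage (x, y) = (55, 140) or (55, -140) mm, changing from run to run. A lip 10 mm high, parallel to the rail, from |y| = 117 to 175 mm, inner face at x = 16 mm, leaves a 74 mm wide channel. Axes as the stage's.
- blank: The blanking plate: a solid white plastic plate 69 x 69 x 14 mm without opening, screwed down in the other pocket. Fixed. Origin: centre of its underside.
- jar: A small capped amber jar, 28 mm across and 42 mm high, standing loose on the stage near its robot-side edge, on one side of the frame (the stopper is on the other). Not to be disturbed. Origin: centre of its underside.
- stopper: A grey plastic flask stopper standing loose on the stage, on the other side of the frame from the jar: 34 mm high, 20 mm across at the foot, 32 mm at the head. Not to be disturbed. Origin: centre of its underside.
- bottle: An amber reagent bottle, 60 mm across and 120 mm high, standing loose on the bench beyond one end of the stage. Not to be disturbed. Origin: centre of its underside.
- beaker: An open glass beaker, 66 mm across and 85 mm high, standing loose on the bench beyond the other end of the stage. Not to be disturbed. Origin: centre of its underside.
Things that resemble listed ones, but are neither listed nor needed, are in the scene too. What is shaped like the frame but brown or green is not meant.

How it is judged (in metres and radians):
On the way, in this order (a step that is already met when the one before it is completed fails the run):
1. the frame lies flat against the rail (within 4 mm), square to it (x of frame in the frame of stage above 0.051 m and (angle between the x axis of frame and the x axis of stage, either way round below 0.06 rad or angle between the y axis of frame and the x axis of stage, either way round below 0.06 rad)), for 0.2 s.
2. the frame is fully home in the pocket with the reading window (x of frame in the frame of reader between -0.003 and 0.003 m and y of frame in the frame of reader between -0.003 and 0.003 m and (angle between the x axis of frame and the x axis of stage, either way round below 0.06 rad or angle between the y axis of frame and the x axis of stage, either way round below 0.06 rad)), for 0.2 s.
At the end, for the whole second after the job is handed in: The frame lies flat and at rest in the pocket with the reading window, within 3 mm of the rail and within 3 mm of the end stop, square within 0.06 rad (all of step 2 and z of frame in the frame of stage below 0.0145 m and angle between frame's own z axis and vertical below 0.05 rad and linear speed of frame below 0.01 m/s); the robot touches nothing.
It fails at once if the frame is lifted more than 6 mm off the stage or tipped more than 0.2 rad (z of frame in the frame of stage above 0.018 m or angle between frame's own z axis and vertical above 0.2 rad).
It fails at once if the frame travels more than 60 mm from the middle of the stage's length while it is more than 8 mm off the rail (not (y of frame in the frame of stage between -0.06 and 0.06 m) and x of frame in the frame of stage below 0.047 m).
It fails at once if the jar or the stopper is moved more than 20 mm or tipped ((distance of jar from where it was at the start of the episode above 0.02 m or angle between jar's own z axis and vertical above 0.4 rad) or (distance of stopper from where it was at the start of the episode above 0.02 m or angle between stopper's own z axis and vertical above 0.4 rad)).
It fails at once if the bottle or the beaker is moved more than 20 mm or tipped ((distance of bottle from where it was at the start of the episode above 0.02 m or angle between bottle's own z axis and vertical above 0.4 rad) or (distance of beaker from where it was at the start of the episode above 0.02 m or angle between beaker's own z axis and vertical above 0.4 rad)).
It also fails if it takes over 40 s, if anything falls off the work surface, if the arm or the gripper's body presses on something with over 40 N, if the wrist force passes 120 N, or if a joint passes its speed limit or range.

## Working session

There is one attempt and no reset: what is moved stays moved. The work goes in short steps, each a Python script; the robot and the scene stay as the last script left them, time stands still between calls to the robot, and variables do not carry over. Pictures are saved under pics/ and viewed, at most 10 in all, crops included, and the job is handed in when it is done.

```bash
mkdir -p pics; python3 - <<'E'
from plant import *
import cv2
for c in("scene","side","wrist"):
    cv2.imwrite(f"pics/{c}0.png",eyes.read_camera(c))
    m=eyes.camera_model(c); print(c,{k:(v.round(3).tolist() if hasattr(v,'round') else v) for k,v in m.items()})
for n in("frame","blank","reader","jar","stopper","stage"):
    for c in("scene","side"):
        print(n,c,[(round(d["p"],2),[round(float(x)) for x in d["position"]]) for d in eyes.search_frame(n,c)])
o=get_obs();print(o["t"],o["tool_pos"],o["ee_rot"])
E
```

```text
scene {'intrinsics': [[474.21, 0.0, 314.276], [0.0, 474.21, 241.928], [0.0, 0.0, 1.0]], 'R': [[-0.631, 0.776, -0.015], [0.467, 0.364, -0.806], [-0.62, -0.515, -0.592]], 't': [302.872, -211.138, 1148.161]}
side {'intrinsics': [[497.547, 0.0, 317.222], [0.0, 497.547, 234.037], [0.0, 0.0, 1.0]], 'R': [[0.9, -0.436, 0.005], [-0.292, -0.611, -0.736], [0.324, 0.661, -0.677]], 't': [-445.271, 180.309, 937.809]}
wrist {'intrinsics': [[371.648, 0.0, 317.91], [0.0, 371.648, 240.848], [0.0, 0.0, 1.0]], 'T_tool_cam': [[0.0, -0.953, -0.303, 77.833], [1.0, -0.0, 0.001, -0.796], [-0.001, -0.303, 0.953, -145.896], [0.0, 0.0, 0.0, 1.0]]}
frame scene [(0.84, [478, 53, 29]), (0.83, [334, -245, 15]), (0.76, [280, 280, 15]), (0.59, [766, 15, 13])]
frame side [(0.95, [319, -249, 12]), (0.78, [758, 6, 15]), (0.76, [477, 39, 26]), (0.62, [262, 267, 12])]
blank scene [(0.77, [592, -74, 27])]
blank side []
reader scene [(0.8, [568, 201, 11])]
reader side [(0.68, [564, 197, 13])]
jar scene [(0.66, [472, -73, 38])]
jar side [(0.55, [460, -87, 45])]
stopper scene [(0.81, [443, 179, 48])]
stopper side [(0.52, [435, 171, 45])]
stage scene [(0.94, [548, 106, 13])]
stage side [(0.78, [520, 12, 15])]
0.75 [ 6.74985974e+02 -5.10333623e-03  2.27626883e+02] [-7.07104930e-01  7.07108631e-01 -1.19259114e-05  3.33156200e-05]
```

View pics/scene0.png

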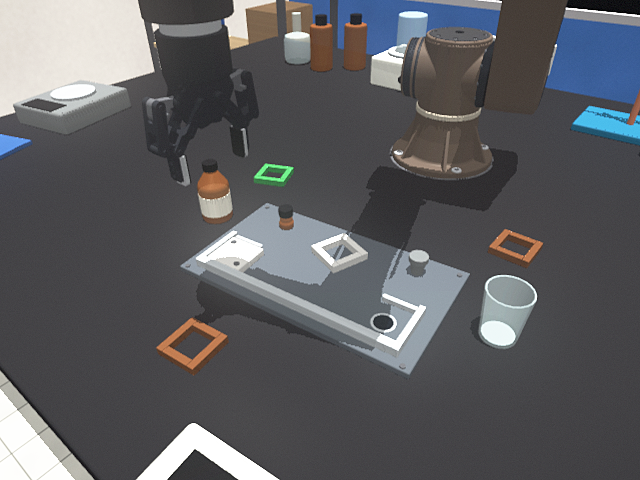

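View pics/wrist0.png

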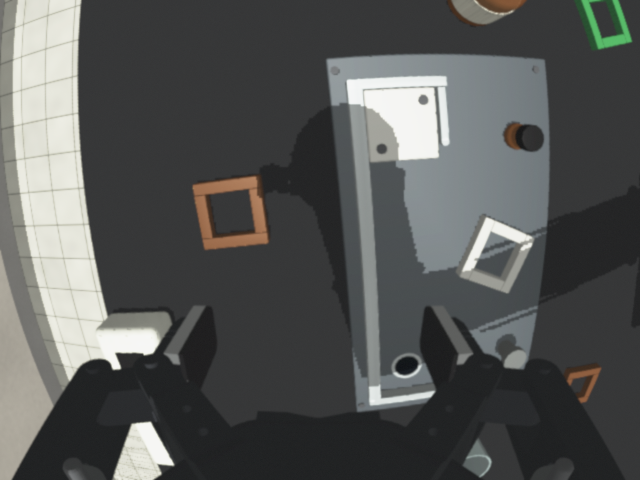

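The white frame shows at scene (339,252) and wrist (495,254). Look-alikes in the scene view are the brown frames at (192,344) and (516,246), the green one at (274,175) and the blank at (232,253), which is solid and screwed down. I choose the white one with the opening, at mid-stage. The window (383,322) is at the stage's +y end. Next, a close crop to check this.

```bash
python3 - <<'E'
import cv2
a=cv2.imread("pics/scene0.png")[195:375,175:475]
cv2.imwrite("pics/sc.png",cv2.resize(a,(780,468),interpolation=cv2.INTER_CUBIC))
E
```

```text
(no output)
```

View pics/sc.png

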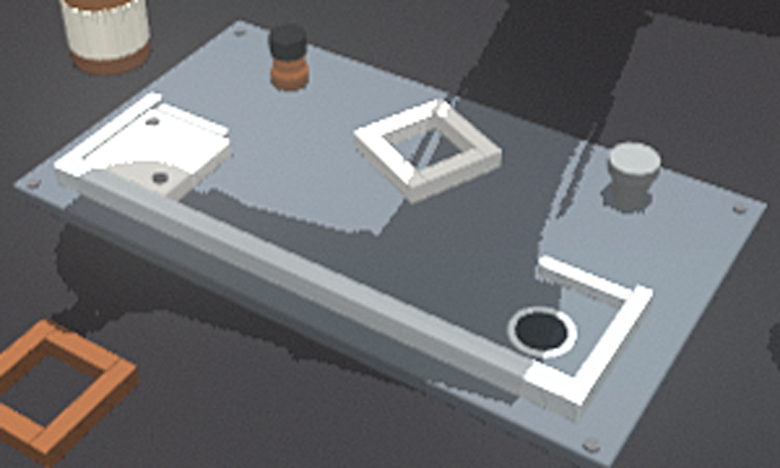

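View pics/side0.png

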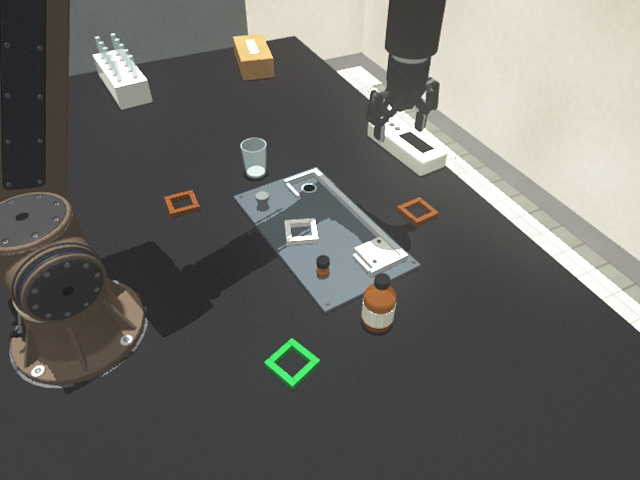

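The crop confirms a white open frame with top corners at crop (441,99), (501,150), (413,186) and (354,133). The reader is at (543,332) and the stage corners are at (240,21), (767,205), (613,465) and (17,184). The side view agrees.

```bash
cat > h.py <<'E'
from plant import *
import numpy as np
from scipy.optimize import least_squares
from scipy.spatial.transform import Rotation as Ro
def back(cam,uv,z):
    m=eyes.camera_model(cam);R=np.array(m["R"]);t=np.array(m["t"])
    d=R.T@np.linalg.inv(m["intrinsics"])@[*uv,1];c=-R.T@t
    return (c+d*(z-c[2])/d[2])[:2]
def wback(uv,z,pos,rot):
    m=eyes.camera_model("wrist");K=np.array(m["intrinsics"]);T=np.array(m["T_tool_cam"])
    p=(np.array(uv)-K[:2,2])/K[0,0];r=np.hypot(*p)
    d=np.r_[p/r*np.sin(r),np.cos(r)];W=Ro.from_quat(rot).as_matrix()
    d=W@T[:3,:3]@d;c=np.array(pos)+W@T[:3,3]
    return (c+d*(z-c[2])/d[2])[:2]
def fit(model,pts):
    model=np.array(model,float);pts=np.array(pts)
    f=lambda p:(model@np.array([[np.cos(p[2]),np.sin(p[2])],[-np.sin(p[2]),np.cos(p[2])]])+p[:2]-pts).ravel()
    s=least_squares(f,[*pts.mean(0),0.1]);return s.x,f(s.x).reshape(-1,2)
E
python3 - <<'E'
from h import *
np.set_printoptions(precision=1,suppress=True)
C=lambda x,y:(174.8+x/2.6,194.8+y/2.6)
mod=[(-120,-210),(-120,210),(120,210),(120,-210)]
sc=[back("scene",C(*p),12) for p in[(240,21),(767,205),(613,465),(17,184)]]
sd=[back("side",p,12) for p in[(328,311),(236,196),(320,168),(419,262)]]
w=((674.986,-.005,227.63),(-.7071049,.7071086,0,0))
wr=[wback(p,12,*w) for p in[(545,58),(328,58),(358,411)]]
o=get_obs();print(o["tool_pos"])
P,r=fit(mod,sc);print("stage scene",P,P[2]*1e3,r.tolist())
P2,r=fit(mod,sd);print("side",P2,P2[2]*1e3,abs(r).max())
P3,r=fit([mod[0],mod[3],mod[2]],wr);print("wrist",P3,P3[2]*1e3,abs(r).max())
fc=[back("scene",C(*p),26) for p in[(441,99),(501,150),(413,186),(354,133)]]
fw=[wback(p,26,*w) for p in[(487,215),(533,240),(508,293),(457,274)]]
for nm,f in(("fs",fc),("fw",fw)):
    f=np.array(f);print(nm,f.mean(0),[np.hypot(*(f[i]-f[i-1])) for i in range(4)],f.tolist())
rd=back("scene",C(543,332),12)
for n,q in(("frame",np.mean(fc,0)),("framew",np.mean(fw,0)),("reader",rd),("jar",back("scene",C(290,80),12)),("stop",back("scene",C(628,203),12))):
    for S in(P,P2,P3):
        c,s=np.cos(S[2]),np.sin(S[2]);print(n,q,(q-S[:2])@np.array([[c,-s],[s,c]]))
E
```

```text
[675.   -0.  227.6]
stage scene [526.5  56.7   0.1] 105.09073579796036 [[-1.6429061323884184, -2.071861830944755], [-2.2757201486707572, 1.8890452386852417], [1.7397376767921742, 1.9435724917565835], [2.178888604266831, -1.760755834112615]]
side [531.8  50.7   0.1] 101.53473375278543 9.802572292896684
wrist [525.4  50.3   0.1] 105.14696970657674 1.04558004390708
fs [480.   54.8] [np.float64(70.39878225373528), np.float64(68.16813007181693), np.float64(68.22712485137615), np.float64(67.18353233927812)] [[436.00445782448253, 33.85408356747541], [458.36734091859216, 98.24970001151092], [522.7563691042924, 75.68881317640688], [502.77505295248335, 11.545426748620855]]
fw [480.8  50.3] [np.float64(70.25562950401203), np.float64(69.1210585030444), np.float64(66.91223177648808), np.float64(73.51833446561075)] [[500.6509529889751, 4.613612050444132], [437.038779329691, 31.654545668245973], [458.2041302599848, 95.13111363870239], [527.1730736289957, 69.67074535464992]]
frame [480.   54.8] [-46.5   3. ]
frame [480.   54.8] [-51.2   9.4]
frame [480.   54.8] [-44.7   9.3]
framew [480.8  50.3] [-46.2  -1.6]
framew [480.8  50.3] [-50.8   4.8]
framew [480.8  50.3] [-44.4   4.7]
reader [566.6 200.1] [ 54.9 138.4]
reader [566.6 200.1] [ 49.7 145.1]
reader [566.6 200.1] [ 56.7 144.6]
jar [467.6 -77.7] [ -72.7 -127.4]
jar [467.6 -77.7] [ -76.9 -121.2]
jar [467.6 -77.7] [ -70.9 -121.2]
stop [439.1 182. ] [-73.7 133.7]
stop [439.1 182. ] [-78.9 140. ]
stop [439.1 182. ] [-72. 140.]
```

```bash
cat >> h.py <<'E'
def q(yaw): return (Ro.from_euler('z',yaw)*Ro.from_quat([-.70710678,.70710678,0,0])).as_quat()
E
python3 - <<'E'
from h import *
import cv2
close_gripper()
robot.move_pose([480.5,52.5,85],q(-.36))
o=get_obs();im=eyes.read_camera("wrist");cv2.imwrite("pics/w1.png",im)
np.save("w1.npy",np.r_[o["tool_pos"],o["ee_rot"]])
print(o["t"],o["tool_pos"],o["ee_rot"],o["wrist_force"],o["gripper_width"])
E
```

```text
2.4917 [482.24479911  53.1198837   85.9785625 ] [-5.69679279e-01  8.21866328e-01 -3.74511706e-04  1.05736541e-03] [ 1.31459376  0.56933279 -0.8759647 ] -0.0022490851436332655
```

View pics/w1.png

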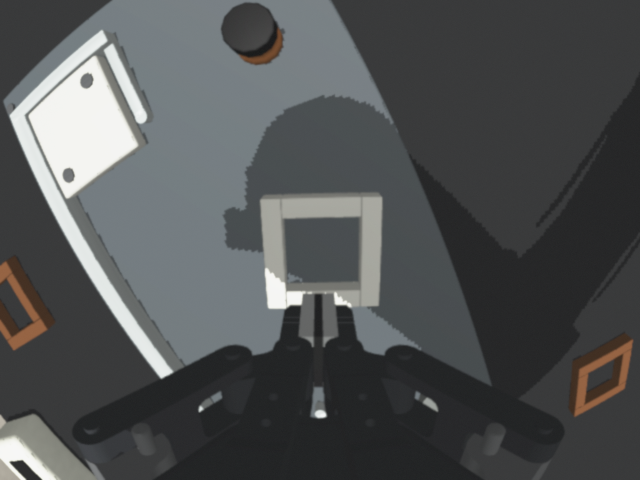

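The frame sits ahead of the shut fingers, with top-face corners at about (262,197), (381,194), (380,306) and (267,307). It is almost square to the tool. I convert these to world coordinates.

```bash
python3 - <<'E'
from h import *
w=np.load("w1.npy");f=np.array([wback(p,26,w[:3],w[3:]) for p in[(262,197),(381,194),(380,306),(267,307)]])
g=np.array([wback(p,26,w[:3],w[3:]) for p in[(284,218),(360,217),(360,284),(286,285)]])
for f in (f,g):
    print(f.round(1).tolist(),f.mean(0),[np.hypot(*(f[i]-f[i-1])).round(1) for i in range(4)])
    d=f[0]-f[1]+f[3]-f[2];print(np.arctan2(d[1],d[0]))
o=get_obs();print(o["tool_pos"],o["dq"].round(3) if hasattr(o["dq"],"round") else o["dq"])
E
```

```text
[[499.2, 6.0], [435.4, 27.9], [457.2, 95.4], [523.8, 71.1]] [478.87716098  50.11531459] [np.float64(69.6), np.float64(67.5), np.float64(70.9), np.float64(71.0)]
-0.34096876991017605
[[492.0, 21.9], [451.0, 36.5], [464.3, 76.3], [506.7, 61.1]] [478.50791855  48.95665056] [np.float64(41.9), np.float64(43.5), np.float64(41.9), np.float64(45.1)]
-0.34415233395969735
[482.43344793  53.08304139  85.94124686] [-0.006  0.004  0.001 -0.003 -0.    -0.001]
```

```bash
cat >> h.py <<'E'
YAW=.105; ex=np.array([np.cos(YAW),np.sin(YAW),0]); ey=np.array([-ex[1],ex[0],0]); O=np.array([526,52.5,0])
def st(p): d=np.array(p)-O; return np.round([d@ex,d@ey,d[2]],1)
def rep(s,hit=None):
    o=get_obs();print(s,hit,"t",round(o["t"],2),"stage",st(o["tool_pos"]),"F",np.round([o["wrist_force"]@ex,o["wrist_force"]@ey,o["wrist_force"][2]],1),flush=True);return np.array(o["tool_pos"])
E
python3 - <<'E'
from h import *
off=np.array([1.9,.6,.9])
robot.move_linear([479-1.9,50.5-.6,60],q(-.343),feed=80)
p=rep("above")
h=robot.move_linear([479-1.9,50.5-.6,33.5],feed=50,until_force=8);p=rep("down",h)
if not h:
    robot.move_linear([479-1.9,50.5-.6,33.5],q(YAW),feed=40);p=rep("rot")
    c=np.array([479-1.9,50.5-.6,33.5])
    h=robot.move_linear(c+70*ex,feed=60,until_force=12);rep("push70",h)
E
```

```text
above None t 3.01 stage [-48.5   2.4  60. ] F [ 0.6 -0.  -0.4]
down False t 3.69 stage [-48.9   2.5  33.4] F [ 0.4 -0.   0.1]
rot None t 4.29 stage [-48.7   2.6  33.7] F [-0.1 -0.   0.9]
push70 False t 5.61 stage [20.7  2.5 33.5] F [0.3 0.4 0.8]
```

```bash
python3 - <<'E'
from h import *
import cv2
c=np.array([477.1,49.9,33.5])
h=robot.move_linear(c+122*ex,feed=40,until_force=10);p=rep("push",h)
robot.pause(.3);p=rep("hold");np.save("p.npy",p)
cv2.imwrite("pics/w2.png",eyes.read_camera("wrist"))
E
```

```text
push False t 7.06 stage [72.9  2.5 33.5] F [ 1.  -0.2  0.5]
hold None t 7.36 stage [73.   2.5 33.6] F [-0.1 -0.2  0.3]
```

View pics/w2.png

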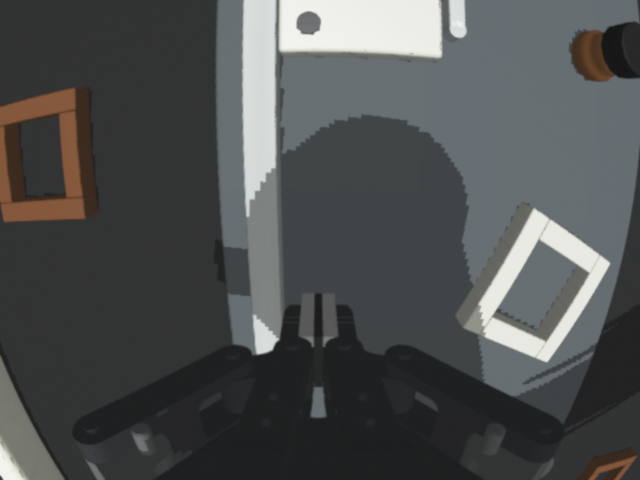

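```bash
python3 - <<'E'
from h import *
m=eyes.camera_model("wrist");T=np.linalg.inv(m["T_tool_cam"]);K=m["intrinsics"]
for z in(0,6,13,19):
  for x in (-11,11):
    c=T[:3,:3]@[x,0,z]+T[:3,3];th=np.arctan2(np.hypot(*c[:2]),c[2]);u=c[:2]/np.hypot(*c[:2])*th*K[0][0]+[K[0][2],K[1][2]];print(z,x,u.round())
o=get_obs();a=(o["tool_pos"],o["ee_rot"])
f=np.array([wback(p,26,*a) for p in[(530,205),(609,263),(546,361),(457,316)]])
print([st([*x,26]).tolist() for x in f],st([*f.mean(0),26]))
for p in [(281,50),(284,230)]: print("rail",st([*wback(p,12,*a),12]))
for p in [(279,50),(441,55)]: print("blank",st([*wback(p,26,*a),12]))
E
```

```text
0 -11 [319. 330.]
0 11 [319. 286.]
6 -11 [319. 323.]
6 11 [319. 281.]
13 -11 [319. 316.]
13 11 [319. 275.]
19 -11 [319. 310.]
19 11 [319. 270.]
[[-26.7, -44.3, 26.0], [-91.2, -13.4, 26.0], [-61.7, 48.2, 26.0], [4.7, 12.5, 26.0]] [-43.7   0.8  26. ]
rail [  89.9 -110.6   12. ]
rail [ 89.5 -27.5  12. ]
blank [  89.4 -107.6   12. ]
blank [  22.2 -108.1   12. ]
```

The frame was not moved: the fingertips passed over it, so the tip is higher than I assumed. I'll touch the bare stage to find the true tip height.

```bash
python3 - <<'E'
from h import *
b=O+45*ex-20*ey
robot.move_linear([*b[:2],33.5],feed=100)
h=robot.move_linear([*b[:2],9],feed=20,until_force=5);rep("touch",h)
robot.move_linear([*b[:2],36],feed=80);rep("up")
E
```

```text
touch False t 9.29 stage [ 45.1 -20.    9.2] F [-0.  -0.3  0. ]
up None t 9.78 stage [ 45.2 -19.9  36.4] F [ 0.   0.2 -0.3]
```

```bash
python3 - <<'E'
from h import *
import cv2
b=O+45*ex-20*ey
h=robot.move_linear([*b[:2],9],feed=60,until_force=5);rep("touch",h)
a=eyes.read_camera("scene")[170:370,190:440];s=eyes.read_camera("side")[100:300,200:450]
cv2.imwrite("pics/m.png",cv2.resize(np.hstack([a,s]),(800,320),interpolation=cv2.INTER_CUBIC))
E
```

```text
touch True t 10.25 stage [ 44.1 -20.2   8.4] F [-1.6  0.9  7.9]
```

View pics/m.png

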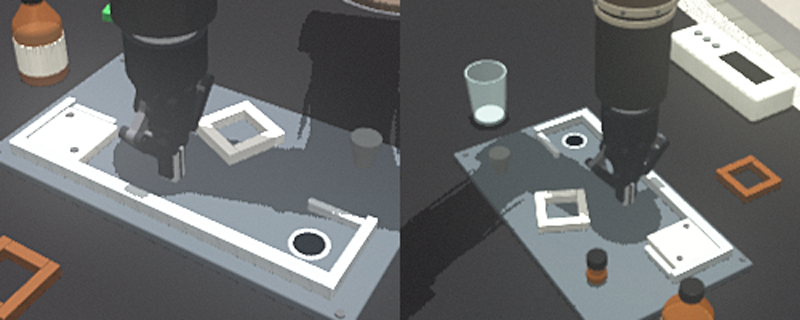

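The tip touches the stage at TCP z≈8.6, so it sits about 3.4 mm behind the TCP, not 19 mm ahead. The frame is untouched, so I redo the insertion at the right height.

```bash
python3 - <<'E'
from h import *
b=O+45*ex-20*ey; c=O-45.5*ex+2*ey
robot.move_linear([*b[:2],45],feed=120)
robot.move_linear([*c[:2],45],q(-.35),feed=120); rep("above")
h=robot.move_linear([*c[:2],13],feed=40,until_force=6);rep("down",h)
if not h:
    robot.move_linear([*c[:2],13],q(YAW),feed=40);rep("rot")
    d=O+10*ex+2*ey
    h=robot.move_linear([*d[:2],13],feed=50,until_force=12);rep("push",h)
    import cv2
    im=eyes.read_camera("wrist");cv2.imwrite("pics/w3.png",im)
E
```

```text
above None t 11.72 stage [-45.2   2.   44.7] F [-0.7 -0.1 -0.1]
down False t 12.68 stage [-45.3   2.1  13.1] F [0.  0.1 1.1]
rot None t 13.28 stage [-45.4   2.1  13.2] F [-0.5 -0.1 -0.1]
push False t 14.54 stage [ 9.9  2.  13.1] F [-0.1  0.5  0.1]
```

View pics/w3.png

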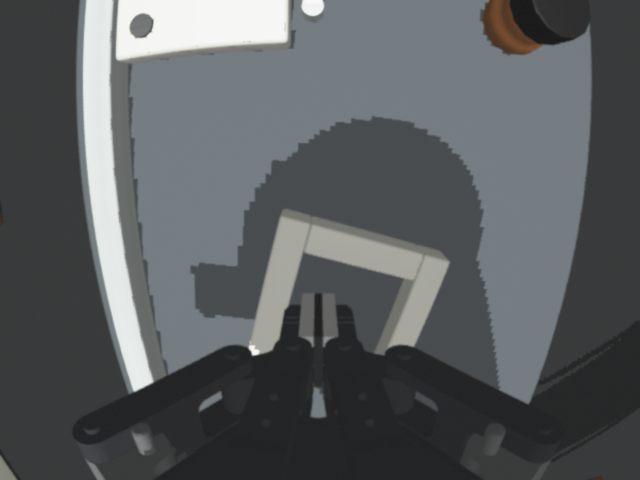

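The fingers are inside the opening, the frame is following and it is already turning square. I push on to the rail.

```bash
python3 - <<'E'
from h import *
d=O+85*ex+2*ey
h=robot.move_linear([*d[:2],13],feed=45,until_force=14);p=rep("push",h)
robot.pause(.4);p=rep("hold")
im=eyes.read_camera("wrist")
import cv2;cv2.imwrite("pics/w4.png",im)
E
```

```text
push True t 15.78 stage [65.5  1.3 12.1] F [-3.9  0.7  5.8]
hold None t 16.18 stage [65.5  1.3 12.1] F [-2.5  1.   4.6]
```

View pics/w4.png

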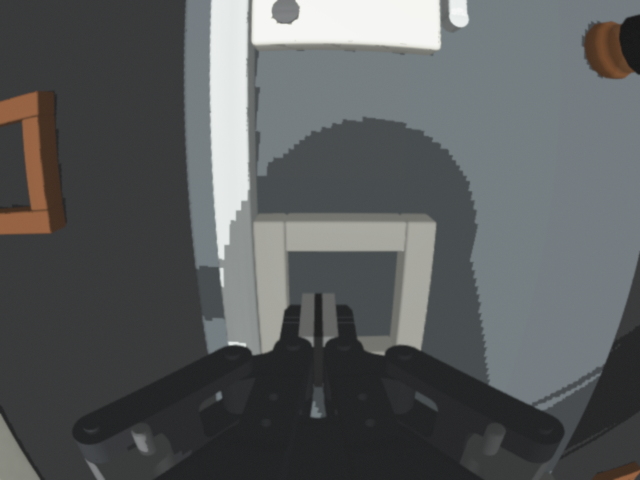

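The frame lies flush and square against the rail, with its left edge on the rail at column ~255. Step 1 is held. Now I slide it +y.

```bash
python3 - <<'E'
from h import *
x=65.2
for y in (40,75,110,138,165):
    d=O+x*ex+y*ey
    h=robot.move_linear([*d[:2],13],feed=55,until_force=14);p=rep("slide",h)
    if h and y<165: break
    s=st(p); d=O+(s[0]+4)*ex+s[1]*ey
    k=robot.move_linear([*d[:2],13],feed=25,until_force=6);p=rep("press",k)
    x=st(p)[0]-.3
E
```

```text
slide False t 17.09 stage [65.4 40.2 13.1] F [ 1.2 -0.2 -0.1]
press True t 17.3 stage [65.6 39.7 12.5] F [-3.   1.5  5.3]
slide False t 18.09 stage [65.5 75.3 13.1] F [0.3 0.7 0.2]
press True t 18.3 stage [65.7 74.8 12.5] F [-3.7  1.4  7. ]
slide False t 19.08 stage [ 65.6 110.4  13.1] F [-0.7  0.2  0.3]
press True t 19.29 stage [ 65.7 110.   12.6] F [-4.8  1.8  7.4]
slide False t 19.95 stage [ 65.5 138.6  13. ] F [-1.1  0.   0.5]
press True t 20.16 stage [ 65.6 138.2  12.5] F [-4.2  0.8  5.5]
slide True t 20.52 stage [ 64.9 150.9  12.3] F [ 1.  -4.   3.3]
press True t 20.73 stage [ 65.  150.6  11.9] F [-2.2  1.1  2.9]
```

```bash
python3 - <<'E'
from h import *
import cv2
def go(x,y,z,f,u=None):
    d=O+x*ex+y*ey; h=robot.move_linear([*d[:2],z],feed=f,until_force=u); return rep((x,y,z),h)
go(65,149,13,30); go(65,158,13,25,14); p=st(rep("e"))
go(p[0]-1,p[1]-3,13,30); go(p[0]+4,p[1]-3,13,25,12)
go(p[0]-10,p[1]-11,13,40); go(p[0]-10,p[1]-11,60,80)
go(40,70,120,150)
o=get_obs();im=eyes.read_camera("wrist");a=eyes.read_camera("scene")[240:370,330:450]
np.save("w5.npy",np.r_[o["tool_pos"],o["ee_rot"]]);cv2.imwrite("pics/w5.png",im)
a=cv2.resize(a,None,fx=480/130,fy=480/130,interpolation=cv2.INTER_CUBIC)
cv2.imwrite("pics/s5.png",a)
E
```

```text
(65, 149, 13) False t 20.98 stage [ 65.2 149.2  13. ] F [-0.1  0.3  0.5]
(65, 158, 13) True t 21.23 stage [ 64.7 150.8  12.6] F [ 0.8 -1.7  1.3]
e None t 21.23 stage [ 64.7 150.8  12.6] F [ 0.8 -1.7  1.3]
(np.float64(63.7), np.float64(147.8), 13) False t 21.49 stage [ 63.6 147.7  12.9] F [ 0.2 -0.2 -0.2]
(np.float64(68.7), np.float64(147.8), 13) True t 21.73 stage [ 65.3 147.4  12.4] F [-3.7  0.3  6.1]
(np.float64(54.7), np.float64(139.8), 13) False t 22.2 stage [ 54.7 139.6  13.1] F [-0.  -0.   0.9]
(np.float64(54.7), np.float64(139.8), 60) False t 22.93 stage [ 54.5 139.7  59.8] F [-0.7  0.1  0.1]
(40, 70, 120) False t 23.71 stage [ 39.9  70.  119.8] F [0.4 1.3 0.3]
```

View pics/s5.png

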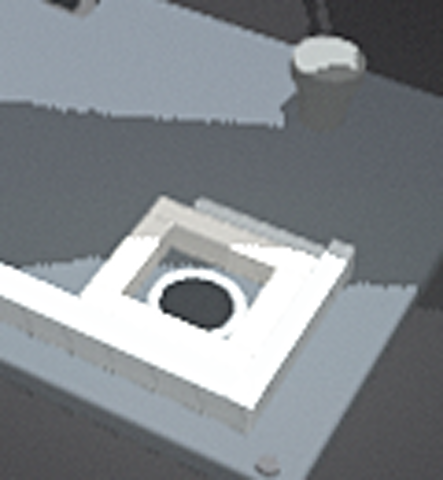

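The crop shows the frame seated in the pocket, with the window at (200,303) inside the opening. As a numeric check, I compare the frame edges with the window centre.

```bash
python3 - <<'E'
from h import *
import cv2
a=cv2.imread("pics/s5.png")
C=lambda x,y:(330-.36+x/3.692,240-.36+y/3.692)
g=cv2.cvtColor(a,6);m=np.zeros_like(g);m[260:345,145:250]=255
d=((g<75)&(m>0)).astype(np.uint8);n,l,s,c=cv2.connectedComponentsWithStats(d);i=1+s[1:,4].argmax();print(s[i],c[i])
w=back("scene",C(*c[i]),12);print("window",st([*w,0]))
for n,p in dict(outTop=(163,197),outLeft=(83,300),inTop=(178,222),inRight=(277,265),inLeft=(121,297)).items(): print(n,st([*back("scene",C(*p),26),0])-st([*w,0]))
for nm,cm in(("frame","scene"),("frame","side"),("reader","scene"),("jar","side"),("stopper","side")):
    print(nm,cm,[(round(d["p"],2),st(d["position"]).tolist()) for d in eyes.search_frame(nm,cm)]) if eyes.read_camera(cm) is not None else 0
E
```

```text
[160 280  72  49 910] [196.41978022 302.55714286]
window [ 54.8 140.7   0. ]
outTop [-33.4 -32.9   0. ]
outLeft [ 34.7 -32.    0. ]
inTop [-23.4 -21.    0. ]
inRight [-22.2  22.8   0. ]
inLeft [ 25.6 -20.5   0. ]
frame scene [(0.97, [-222.6, 249.1, 15.4]), (0.91, [233.9, -60.7, 13.4]), (0.75, [43.8, 134.1, 27.5]), (0.68, [-222.3, -273.2, 14.0])]
frame side [(0.91, [51.8, 127.3, 25.9]), (0.88, [-240.0, 242.4, 13.5]), (0.71, [227.7, -70.7, 12.4]), (0.63, [-233.1, -280.0, 10.7])]
reader scene [(0.62, [55.7, 140.9, 10.9])]
jar side [(0.53, [-75.2, -130.9, 45.2])]
stopper side [(0.73, [-81.5, 127.2, 45.5])]
```

```bash
python3 -c "
from plant import *
print(robot.close_job())"
```

```text
the job is handed in; nothing more can be done
None
```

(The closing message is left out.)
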